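# Set the rod straightener to its gauge mark

### The job

Set up the small blue-grey rod straightener for the next rod: stroke the top of its knurled adjuster nut with a fingertip until the roller gap has closed to the gauge mark, the brass pointer standing on the red line, then push the black-knobbed lock lever round with a fingertip until it is fully locked. Work only by the nut and the lever: do not shove the roller carriage or its screw and pointer by hand, do not lift or carry anything, leave the bent rod, the caliper and the hex key where they lie, and finish with the hand clear.

Things in the scene. Friction and masses are not known exactly. Their poses are not given: they have to be found in the camera images.
- straightener: Rod straightener, fixed to the bench: blue-grey base plate 172 x 136 x 12 mm, nothing on it above 50 mm. Origin on the bench under the middle of the slide; x axis along the slide, from the nut to the three fixed grooved rollers (at x = +62 mm); y to the left seen from the nut's end; z up. A tall rusty car-body shell stands to the right on the bench (x over 0.45 m, y under 0): pass it in front.
- carriage: Roller carriage with two grooved rollers, brass pointer and threaded screw (10 mm thick, axis 30 mm above the bench, running through the nut and out at the front). It slides along the straightener's +x as the nut turns, closing the gap to the fixed rollers. Not to be pushed by hand. Its origin is the straightener's when the nut reads 0.
- pointer_tip (a point): Tip of the brass pointer on the carriage, 51.5 mm to the right (-y) of the slide, 29.5 mm above the bench, beside the scale bar. It moves along the straightener's +x, 1.9 mm for every radian of the nut.
- gauge_mark (a point): Middle of the red line, 4 mm wide along the slide, on the white clip on the scale bar, at the pointer's height and side; its x axis is the straightener's. The clip's place on the scale differs from run to run; the pointer starts 5 to 14 mm short of it (nearer the nut). The gap is right when the pointer tip is at this point.
- adjuster_nut (a joint): Turn in rad (-0.5 to 9.4) of the knurled nut: a 36 mm wheel, 22 mm wide, on a level axis along the straightener's x, 30 mm above the bench. It grows and the gap closes when the nut's top moves to the straightener's -y (right). It stays where it is left and may be rolled back. Its rim takes about 2 N to move; a finger pressing with 3 to 10 N has enough grip.
- nut_top (a point): Highest point of the nut, 48 mm above the bench, at x = -62 mm, y = 0 of the straightener; carried by the frame, so it does not turn. Stroke here along y. The nut sits in a yoke: cheeks before and behind it with tops at 39 mm, side walls (20 to 25 mm left and right) up to 34 mm, so only its upper part stands out.
- lock_lever (a joint): Turn of the lock lever in rad about an upright axis, counter-clockwise from above: at 0 (open) it points to the straightener's +y (left), at 1.5 (stop) to -x (the nut's end). Starts at 0 to 0.25, stays where it is left; its end takes about 1.5 N to move. Over 1.2 counts as locked. It does not move the carriage.
- lever_pivot (a point): Top middle of the lever's hub, on its axis: x = 0, y = +55 mm of the straightener, 44 mm above the bench. The hub has a radius of 10.5 mm and the boss under it 10 mm.
- lever_knob (a point): Centre of the black ball (16 mm) on the end of the lever, 50 mm from the pivot axis and 44 mm above the bench. The bar between is 8.4 mm thick, 37 mm above the bench near the hub and 43 mm near the ball.
- bent_rod: Kinked steel rod, 6 mm thick, 226 mm long, loose on the bench beyond the straightener; leave alone. Origin under its middle, its length along y.
- caliper: Steel sliding caliper, 74 x 202 x 12 mm, loose, beyond the rod; leave alone. Origin under its middle, its length along y.
- hex_key: Small hex key, 31 x 78 x 6 mm, loose, to the right of the straightener; leave alone. Origin under its middle.

How it is judged:
By the outcome, as a careful person would: the job done as asked, in the order asked, and still so for the second after the job is handed in, with the robot touching nothing.
It also fails if it takes over 64 s, if anything falls off the work surface, if the arm or the gripper's body presses on something with over 40 N, if the wrist force passes 120 N, or if a joint passes its speed limit or range.

### The arm

A 7-joint arm with a two-finger parallel gripper is mounted at the origin on a cart in front of the work surface, level with it; the furniture and walls round the work are solid. World frame = base frame: x ahead of the robot, y to its left, z up, the work surface at z = 0. Lengths are in m, angles in rad, forces in N, time in s.
With the tool pointing down it reaches from about 0.4 to 0.9 m from the base axis. Payload 5.6 kg.
Tool frame: the origin (TCP) lies midway between the tips of the shut fingers; the grasp point (between the pads) lies 19 mm behind it (robot.tcp_to_grasp is the x of the grasp point in the tool frame, in m); x points along the fingers, z is the direction in which the jaws open and shut, and the axes are right-handed (so a half turn about x gives the same grasp; the last joint's range is limited). The gripper opens to 92 mm and grips with 3 to 60 N. Pads are 20 mm wide; open, the fingers measure 128 mm over their backs; the gripper's body (75 mm by 189 mm) begins 69 mm behind the grasp point.
Start: joints at [-0.043, 0.468, -0.012, 1.603, 0.006, 1.071, -0.056], TCP at [0.65, -0, 0.215] pointing down, gripper open.
Joint ranges: [-2.53, 2.53], [-0.31, 2.02], [-1.57, 1.55], [0.28, 2.44], [-1.29, 4.43], [0.15, 1.84], [-2.92, 2.92]. Speed limits (rad/s): [2.57, 2.57, 3.14, 3.14, 3.14, 3.14, 3.14].

### API

Orientations are given as a rotation vector (axis times angle).
In Python, from rig import robot gives the robot as it stands.
- The arm moves only by the shell command python3 -m jog 'ROWS'. ROWS is JSON, a list that holds one entry, the list of rows, each a list of 5 numbers: the opening, from 0 (shut) to 1 (fully open), then the shift along the tool's x, y, z in mm, then the turn about the tool's x in rad. A call has 1 to 12 rows; each row shifts and turns the pose as measured when the row begins, along the tool's axes as they then stand; what a row does not reach is not made up. A row lasts 1/12 s, in which the tool goes at most 41.7 mm and 7.16 degrees, less where a joint would pass 70% of its speed; a pose out of reach is approached as far as the arm can. A call is refused whole if a number of a shift passes 41.7 or a number of a turn 0.125, either way. A call with a gripper value outside its range is refused whole. The fingers move at their own pace and stop on an object; the grip force is fixed at half the most. Time passes only in rows, so rows that do not move let the fingers close. It gives the time, the measured TCP pose, the force and the opening at its end, in the units of the state.
- robot.read_state(): the state, without advancing time (a new reading comes with each control period).
- robot.get_image(name): name is "scene" or "side" or "wrist"; returns a dict with "image" (420x560x3 uint8, red, green, blue), "fx", "fy", "cx", "cy" (pixels), "xyz" and "rotation" of the camera in the world; the wrist camera has in their place "mount" (4x4, takes a point from camera to tool coordinates, whose origin is the TCP and whose axes are the tool frame's). Camera axes: x right, y up, looking along -z (the intrinsics and any distortion apply to the point x, -y, -z); pixel columns grow to the right and rows downward; lengths in m; the calibration is good to about 2 mm. A picture is of the moment at which its call begins: read the wrist's pose just before it. There is no depth.
- robot.close_job(): hands the job in, once; it reports no verdict.
Trained networks look in a picture, given as the dict that the camera call returned (one of the last four; its "shot" number tells which), for a name from the list of things; names that differ only in an ending like _2 or _b are one class to them, and where a whole thing is asked for, a point or a joint stands for the part that bears it (a point fixed in the world has none). Each returns a list of dicts, best first, with "confidence" (0 to 1); they miss things now and then, are a little off and sometimes report something else, mostly with a low value. They report only what shows in the picture. A call takes as long as a camera call.
- robot.find_in(picture, label): "bbox" ([left, top, right, bottom] in pixels, round what is visible of it).
- robot.tip_of(picture, label): "pixel" ([column, row] in pixels: a listed point, or the origin of a listed thing).
The state is a dict: "t": time; "q": joint angles; "joint_velocities": joint speeds; "tau": joint torques, N m; "ee_pos": TCP position; "orientation": TCP orientation; "ft_force": force on the tool from outside, world axes, zero at the start; "wrist_torque": the same for the moment, N m; "finger_gap": opening from 0.0 (shut) to 1.0 (fully open).
Only numpy, scipy, OpenCV 4.12 (cv2) and the standard library are available. Lean on these libraries where they do the work, as an engineer would, in place of code of your own. Each camera call takes 0.05 s, during which the arm holds its last target.

## Working session

There is one attempt and no reset: what is moved stays moved. The work goes in short steps, Python scripts to look and compute and a shell command to move; the robot and the scene stay as the last step left them, time stands still between calls to the robot, and variables do not carry over. Pictures are saved under pics/ and viewed, and the job is handed in when it is done.

```bash
ls; mkdir -p pics; cat > h.py <<'E'
from rig import robot
import numpy as np, cv2
from scipy.spatial.transform import Rotation as R
def rot(r):
    r=np.array(r,float)
    return r if r.shape==(3,3) else R.from_rotvec(r).as_matrix()
def cam(p,st=None):
    if 'mount' in p:
        T=np.eye(4);T[:3,:3]=rot(st['orientation']);T[:3,3]=st['ee_pos'];T=T@np.array(p['mount']);return T[:3,3],T[:3,:3]
    return np.array(p['xyz']),rot(p['rotation'])
def ray(p,px,st=None):
    o,M=cam(p,st);d=M@np.array([(px[0]-p['cx'])/p['fx'],-(px[1]-p['cy'])/p['fy'],-1.]);return o,d
def atz(p,px,z,st=None):
    o,d=ray(p,px,st);return o+d*(z-o[2])/d[2]
def proj(p,X,st=None):
    o,M=cam(p,st);c=M.T@(np.array(X)-o);return [p['cx']+p['fx']*c[0]/-c[2],p['cy']-p['fy']*c[1]/-c[2]]
def save(p,n): cv2.imwrite('pics/'+n,p['image'][:,:,::-1])
def st():return robot.read_state()
E
python3 - <<'E'
from h import *
s=st();print(s['t'],s['ee_pos'],s['orientation'],s['ft_force'],s['finger_gap'])
print(rot(s['orientation']).round(3))
for n in ['scene','side','wrist']:
    p=robot.get_image(n);save(p,n+'0.png')
    print(n,[(k,v) for k,v in p.items() if k not in('image','mount')])
    for l,z in [('straightener',0),('nut_top',.048),('lever_pivot',.044),('lever_knob',.044),('pointer_tip',.0295),('gauge_mark',.0295)]:
        r=robot.tip_of(p,l)
        for a in r[:1]: print(l,a['confidence'],np.round(a['pixel'],1),atz(p,a['pixel'],z,s).round(4))
E
```

```text
pics
0.0 [ 6.49425909e-01 -9.96615800e-05  2.13641471e-01] [-4.09913680e-05  1.57253818e+00 -1.74072801e-04] [ 0.43224312 -0.55823494 -0.17714143] 1.000601947082128
[[-0.002  0.     1.   ]
 [-0.     1.    -0.   ]
 [-1.    -0.    -0.002]]
scene [('fx', 519.3414937230094), ('fy', 519.3414937230094), ('cx', 273.9221281361117), ('cy', 212.7552831446384), ('xyz', array([ 0.12630698, -0.3256381 ,  0.44590975])), ('rotation', array([ 1.04790771, -0.37646549, -0.56625974])), ('shot', 1)]
straightener 0.76 [242.4 273.4] [0.4973 0.2257 0.    ]
nut_top 0.85 [203.2 260. ] [0.4308 0.2261 0.048 ]
lever_pivot 0.72 [218.5 228.4] [0.5009 0.2988 0.044 ]
lever_knob 0.69 [203.1 222.8] [0.4903 0.3289 0.044 ]
pointer_tip 0.87 [261.8 268.3] [0.5032 0.184  0.0295]
gauge_mark 0.48 [242.1 272.8] [0.4732 0.1907 0.0295]
side [('fx', 525.7366423458808), ('fy', 525.7366423458808), ('cx', 281.8566842115723), ('cy', 207.2081700507257), ('xyz', array([ 0.37959529, -0.60277233,  0.56933285])), ('rotation', array([ 1.04883856, -0.14551308, -0.20449282])), ('shot', 2)]
straightener 0.84 [231.9 250.6] [0.4961 0.2289 0.    ]
lever_pivot 0.59 [230.2 214. ] [0.5038 0.2923 0.044 ]
lever_knob 0.66 [239.3 252.7] [0.4988 0.1555 0.044 ]
pointer_tip 0.58 [235.9 253.6] [0.4956 0.1749 0.0295]
gauge_mark 0.37 [244.7 249. ] [0.5137 0.1862 0.0295]
wrist [('fx', 344.39875712726405), ('fy', 344.39875712726405), ('cx', 280.63397771592156), ('cy', 207.4841172281003), ('shot', 3)]
```

View pics/scene0.png

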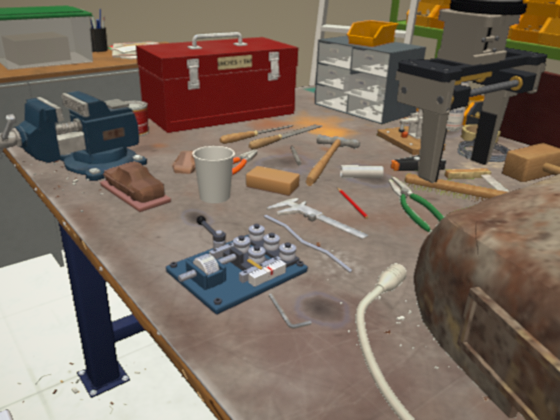

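View pics/side0.png

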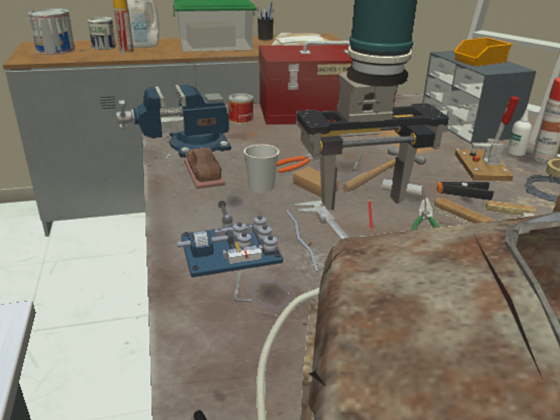

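View pics/wrist0.png

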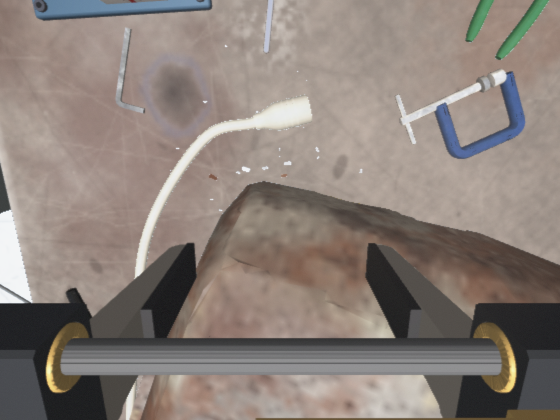

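The straightener sits near (0.50, 0.226) with yaw of about 3°, and the lever knob is at scene pixel (200,220). The lever is nearly open. I'll shut the fingers and move closer for a wrist view, moving +y and -x away from the shell.

```bash
python3 -m jog '[[[0,0,25,-5],[0,0,25,-10]]]' 2>&1 | tail -3; python3 -m jog '[[[0,0,25,-10,0],[0,0,25,-25,0],[0,0,25,-25,0],[0,0,25,-25,0],[0,0,20,-25,0],[0,0,10,-25,0],[0,0,0,0,0]]]'
python3 - <<'E'
from h import *
s=st();print(s['t'],s['ee_pos'],s['orientation'],s['ft_force'],s['finger_gap'])
p=robot.get_image('wrist');save(p,'wrist1.png');print(np.array(p['mount']).round(4))
for l,z in [('straightener',0),('nut_top',.048),('lever_pivot',.044),('lever_knob',.044),('pointer_tip',.0295),('gauge_mark',.0295)]:
        r=robot.tip_of(p,l)
        for a in r[:2]: print(l,a['confidence'],np.round(a['pixel'],1),atz(p,a['pixel'],z,s).round(4))
E
```

```text
invalid input
t: 1.63
ee_pos: [0.5108, 0.1329, 0.2129]
orientation: [0.003, 1.57, -0.006]
ft_force: [0.7, -0.7, -1.1]
finger_gap: 0.516
1.6333 [0.51077531 0.13287767 0.2129092 ] [ 0.00252114  1.5697014  -0.00575959] [ 0.67031714 -0.65190057 -1.1235314 ] 0.5164280311722049
[[-1.000e-04  2.787e-01 -9.604e-01 -1.713e-01]
 [ 5.000e-04  9.604e-01  2.787e-01  7.860e-02]
 [ 1.000e+00 -4.000e-04 -3.000e-04 -5.000e-04]
 [ 0.000e+00  0.000e+00  0.000e+00  1.000e+00]]
straightener 0.69 [267.9  82.2] [0.4977 0.2367 0.    ]
straightener 0.63 [266.7  84.4] [0.4964 0.2345 0.    ]
nut_top 0.78 [198.9  85.1] [0.4357 0.2314 0.048 ]
lever_pivot 0.57 [263.   11.1] [0.4957 0.2929 0.044 ]
pointer_tip 0.59 [266.5 136.3] [0.4965 0.1832 0.0295]
gauge_mark 0.5 [282.9 135.1] [0.5131 0.1844 0.0295]
gauge_mark 0.23 [271.1 194.1] [0.5004 0.123  0.0295]
```

View pics/wrist1.png

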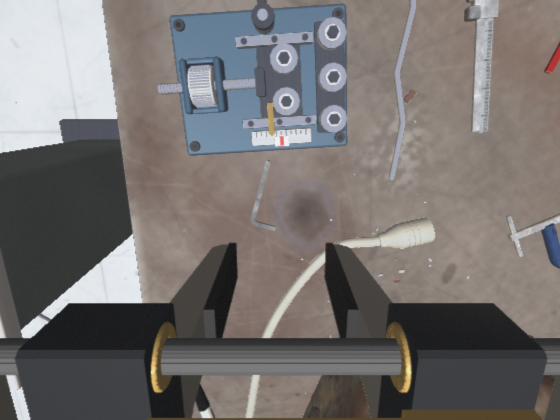

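```bash
python3 -m jog '[[[0,0,20,0,0],[0,0,25,-5,0],[0,0,20,-5,0],[0,0,0,0,0]]]'
python3 - <<'E'
from h import *
s=st();print(s['t'],s['ee_pos'],s['orientation'],s['ft_force'],s['finger_gap'])
p=robot.get_image('wrist');save(p,'wrist2.png')
for l,z in [('straightener',0),('nut_top',.048),('lever_pivot',.044),('lever_knob',.044),('pointer_tip',.0295),('gauge_mark',.0295)]:
        r=robot.tip_of(p,l)
        for a in r[:2]: print(l,a['confidence'],np.round(a['pixel'],1),atz(p,a['pixel'],z,s).round(4))
E
```

```text
t: 2.32
ee_pos: [0.5108, 0.191, 0.2116]
orientation: [0.016, 1.567, -0.023]
ft_force: [0.1, 0.1, -0.6]
finger_gap: 0.006
2.3167 [0.51081594 0.19096329 0.21159137] [ 0.01634331  1.56678318 -0.02321214] [ 0.052777    0.11307542 -0.62820555] 0.005931441825497456
straightener 0.7 [267.4 139.7] [0.4978 0.2352 0.    ]
nut_top 0.57 [202.5 146.2] [0.437 0.235 0.048]
lever_pivot 0.87 [263.2  77.5] [0.4976 0.2958 0.044 ]
lever_pivot 0.35 [201.8 149.2] [0.4351 0.2317 0.044 ]
lever_knob 0.92 [258.   22.2] [0.4948 0.3418 0.044 ]
pointer_tip 0.57 [266.8 189.5] [0.4964 0.1863 0.0295]
pointer_tip 0.31 [389.4 125. ] [0.6213 0.2493 0.0295]
gauge_mark 0.57 [282.3 191. ] [0.5127 0.1842 0.0295]
```

View pics/wrist2.png

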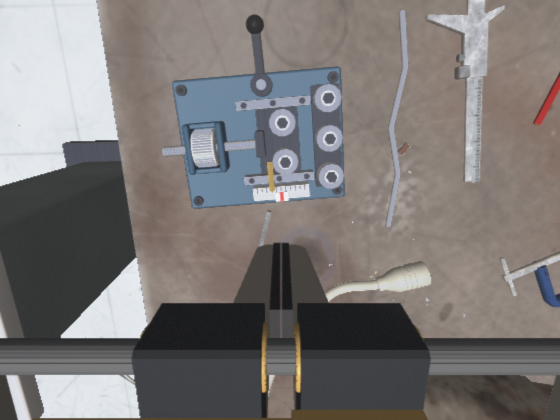

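The tip is shut, and the whole straightener is in view. The nut is at (204,147), the hub at (261,85), the knob at (255,24), the pointer near (271,190) and the red line at (282,196). I'll enlarge the image to measure precisely.

```bash
python3 - <<'E'
import cv2
a=cv2.imread('pics/wrist2.png')[5:220,155:355];cv2.imwrite('pics/w2z.png',cv2.resize(a,None,fx=2.75,fy=2.75,interpolation=cv2.INTER_CUBIC))
a=cv2.imread('pics/wrist2.png')[150:215,235:320];cv2.imwrite('pics/w2y.png',cv2.resize(a,None,fx=8,fy=8,interpolation=cv2.INTER_CUBIC))
E
```

```text
(no output)
```

View pics/w2z.png

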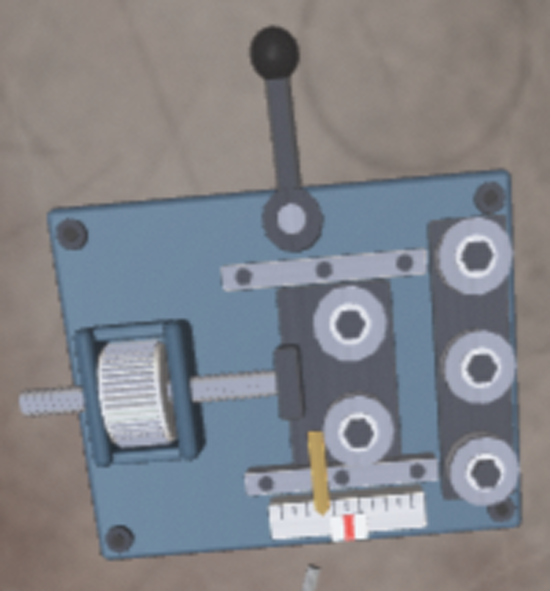

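View pics/w2y.png

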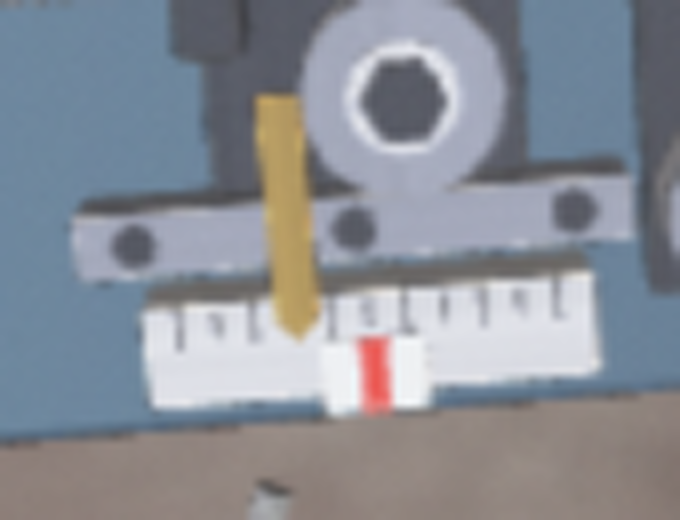

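```bash
python3 - <<'E'
from h import *
s=st()
p=robot.get_image('wrist')
P={'nut':([204.5,147.9],.047),'hub':([260.8,84.3],.044),'knob':([255,24.3],.044),'tip':([272.3,192.3],.0295),'red_near':([281.8,193.1],.0295),'red_mid':([282,196.9],.0295)}
W={k:atz(p,a,z,s) for k,(a,z) in P.items()}
for k in W: print(k,W[k].round(4))
d=W['nut'][:2]-W['hub'][:2]; print(np.linalg.norm(d), 'exp',np.hypot(62,55))
yaw=np.arctan2(d[1],d[0])-np.arctan2(-55,-62);print('yaw',np.degrees((yaw+np.pi)%(2*np.pi)-np.pi))
c,n=np.cos(yaw),np.sin(yaw);Rm=np.array([[c,-n],[n,c]])
o=(W['nut'][:2]+W['hub'][:2])/2-Rm@np.array([-.031,.0275]);print('origin',o)
for k in W: print(k,(Rm.T@(W[k][:2]-o)*1000).round(1))
dk=Rm.T@(W['knob'][:2]-W['hub'][:2]);print(np.linalg.norm(dk),'lever',np.arctan2(dk[1],dk[0])-np.pi/2)
print('nut_top w',o+Rm@[-.062,0])
E
```

```text
nut [0.4397 0.2283 0.047 ]
hub [0.4966 0.2847 0.044 ]
knob [0.4939 0.3349 0.044 ]
tip [0.503  0.1777 0.0295]
red_near [0.513  0.1765 0.0295]
red_mid [0.5131 0.1724 0.0295]
0.08013591866097546 exp 82.87943049997388
yaw 3.1560601787088287
origin [0.50063146 0.2307586 ]
nut [-61.    0.9]
hub [-1.  54.1]
knob [ -1.  104.4]
tip [ -0.5 -53.1]
red_near [  9.4 -54.8]
red_mid [  9.2 -59. ]
0.05028374372372013 lever 0.00018302499409816875
nut_top w [0.4387255  0.22734514]
```

Geometry fits: lever offset 50.3 mm (50 expected), nut at local (-61, 0.9) and lever open. The pointer needs about 9.9 mm, or roughly 5.2 rad. Next I'll go above the nut.

```bash
cat >> h.py <<'E'
O=np.array([.50063,.23076]);YAW=np.radians(3.15)
Rm=np.array([[np.cos(YAW),-np.sin(YAW)],[np.sin(YAW),np.cos(YAW)]])
def loc(x): return (Rm.T@(np.array(x[:2])-O)*1000).round(1)
def wor(l,z): return np.r_[O+Rm@(np.array(l)/1000),z]
def show(target=None):
    s=st();M=rot(s['orientation']);print('t',round(s['t'],2),'pos',np.round(s['ee_pos'],4),'local',loc(s['ee_pos']),'F',np.round(s['ft_force'],1));print(M.round(3).tolist())
    if target is not None: print('tool shift mm',(M.T@(target-np.array(s['ee_pos']))*1000).round(1))
E
python3 -m jog '[[[0,15,8,-12,0],[0,20,8,-12,0],[0,20,8,-12,0],[0,20,8,-12,0],[0,20,8,-12,0],[0,20,6,-10,0],[0,10,0,0,0],[0,0,0,0,0]]]'
python3 -c "
from h import *
show(wor([-62,9],.052))"
```

```text
t: 3.38
ee_pos: [0.4469, 0.2312, 0.0843]
orientation: [0.028, 1.557, -0.035]
ft_force: [0.1, 0.2, -0.5]
finger_gap: 0.005
t 3.38 pos [0.4469 0.2312 0.0843] local [-53.6   3.4] F [ 0.1  0.2 -0.5]
[[0.014, 0.04, 0.999], [-0.005, 0.999, -0.04], [-1.0, -0.004, 0.014]]
tool shift mm [32.2  4.9 -9.3]
```

```bash
python3 -m jog '[[[0,10,2,-4,0],[0,12,3,-4,0],[0,8,1,-3,0],[0,2,0,0,0],[0,0,0,0,0]]]'
python3 -c "
from h import *
show(wor([-62,9],.048))"
```

```text
t: 3.8
ee_pos: [0.4413, 0.2366, 0.0527]
orientation: [0.034, 1.551, -0.038]
ft_force: [0.7, -0.2, 0.3]
finger_gap: 0.003
t 3.8 pos [0.4413 0.2366 0.0527] local [-58.9   9.1] F [ 0.7 -0.2  0.3]
[[0.02, 0.046, 0.999], [-0.003, 0.999, -0.046], [-1.0, -0.002, 0.02]]
tool shift mm [ 4.6 -0.4 -3.2]
```

```bash
python3 -m jog '[[[0,2,0,-1.5,0],[0,2,0,-1.5,0],[0,1,0,0,0]]]';python3 -m jog '[[[0,1.5,0,0,0]]]'; python3 -m jog '[[[0,1.5,0,0,0]]]'
python3 -c "
from h import *
show(wor([-62,9],.048))"
```

```text
t: 4.05
ee_pos: [0.4401, 0.2366, 0.0487]
orientation: [0.036, 1.548, -0.038]
ft_force: [-0.3, -0.0, 0.4]
finger_gap: 0.005
t: 4.13
ee_pos: [0.4404, 0.2366, 0.048]
orientation: [0.036, 1.547, -0.038]
ft_force: [-5.1, -1.2, 21.8]
finger_gap: 0.003
t: 4.22
ee_pos: [0.4404, 0.2368, 0.048]
orientation: [0.036, 1.548, -0.039]
ft_force: [-5.8, -2.9, 22.8]
finger_gap: 0.002
t 4.22 pos [0.4404 0.2368 0.048 ] local [-59.8   9.3] F [-5.8 -2.9 22.8]
[[0.023, 0.048, 0.999], [-0.002, 0.999, -0.048], [-1.0, -0.001, 0.023]]
tool shift mm [-0.1 -0.5 -2.2]
```

```bash
python3 -m jog '[[[0,0.5,-4,0.3,0],[0,0.5,-4,0.3,0],[0,0.5,-4,0.3,0]]]'; python3 -c "
from h import *
show()
p=robot.get_image('side');print(p['shot'])"; python3 -m jog '[[[0,0.5,-4,0.3,0],[0,0.5,-4,0.3,0]]]'
python3 -c "
from h import *
show(wor([-62,9],.048))
p=robot.get_image('wrist');save(p,'w3.png')"
```

```text
t: 4.47
ee_pos: [0.4417, 0.2264, 0.0485]
orientation: [0.037, 1.544, -0.035]
ft_force: [0.2, 0.6, 0.7]
finger_gap: 0.004
t 4.47 pos [0.4417 0.2264 0.0485] local [-59.1  -1.1] F [0.2 0.6 0.7]
[[0.026, 0.046, 0.999], [0.001, 0.999, -0.046], [-1.0, 0.002, 0.026]]
7
t: 4.68
ee_pos: [0.4425, 0.2184, 0.0479]
orientation: [0.038, 1.543, -0.034]
ft_force: [-0.1, 0.6, 1.6]
finger_gap: 0.007
t 4.68 pos [0.4425 0.2184 0.0479] local [-58.7  -9.1] F [-0.1  0.6  1.6]
[[0.027, 0.046, 0.999], [0.002, 0.999, -0.046], [-1.0, 0.004, 0.027]]
tool shift mm [-0.2 17.7 -5.1]
```

View pics/w3.png

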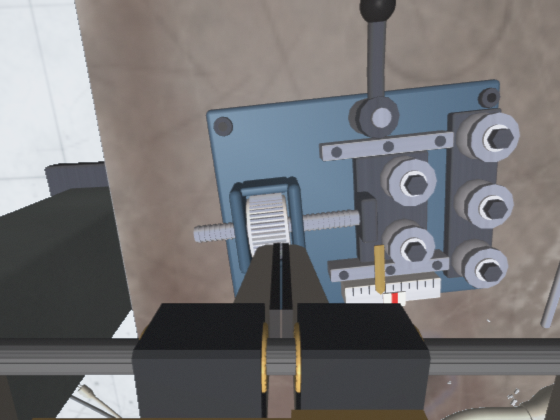

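```bash
cat >> h.py <<'E'
def zoom(n,x0,y0,x1,y1,f):
    a=cv2.imread('pics/'+n)[y0:y1,x0:x1];cv2.imwrite('pics/z'+n,cv2.resize(a,None,fx=f,fy=f,interpolation=cv2.INTER_CUBIC))
E
python3 -c "
from h import *
zoom('w3.png',335,235,445,310,7)"
```

```text
(no output)
```

View pics/zw3.png

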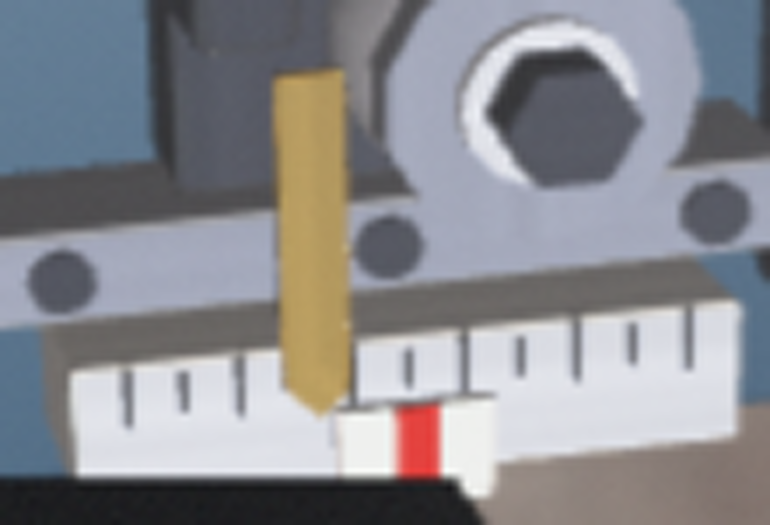

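```bash
python3 -m jog '[[[0,-5,0,-1,0],[0,-2,11,-2,0],[0,0,11,-2,0],[0,4,2,0,0],[0,2,0,0,0]]]'; python3 -m jog '[[[0,0.9,0,0,0]]]';python3 -m jog '[[[0,0.9,-2,0.2,0],[0,0.9,-4,0.3,0]]]'; python3 -m jog '[[[0,0.9,-4,0.3,0]]]'
python3 -c "
from h import *
show(wor([-62,9],.048))"
```

```text
t: 5.15
ee_pos: [0.4383, 0.2425, 0.0485]
orientation: [0.039, 1.544, -0.038]
ft_force: [-0.6, -0.4, -0.7]
finger_gap: 0.003
t: 5.23
ee_pos: [0.4383, 0.2435, 0.0477]
orientation: [0.038, 1.544, -0.036]
ft_force: [-3.1, 0.3, 14.7]
finger_gap: 0.005
t: 5.4
ee_pos: [0.4384, 0.2426, 0.0478]
orientation: [0.039, 1.543, -0.03]
ft_force: [-5.6, 4.2, 15.2]
finger_gap: 0.005
t: 5.48
ee_pos: [0.4384, 0.2413, 0.0481]
orientation: [0.04, 1.542, -0.026]
ft_force: [-5.1, 2.6, 12.5]
finger_gap: 0.007
t 5.48 pos [0.4384 0.2413 0.0481] local [-61.6  13.9] F [-5.1  2.6 12.5]
[[0.029, 0.042, 0.999], [0.008, 0.999, -0.042], [-1.0, 0.01, 0.029]]
tool shift mm [ 0.1 -5.   0. ]
```

```bash
python3 -m jog '[[[0,0.6,-7,0.6,0]]]';python3 -m jog '[[[0,0.6,-7,0.6,0]]]'; python3 -m jog '[[[0,0.6,-7,0.6,0]]]'
python3 -c "
from h import *
show(wor([-62,9],.048))"
```

```text
t: 5.57
ee_pos: [0.4385, 0.237, 0.0484]
orientation: [0.04, 1.541, -0.021]
ft_force: [-1.3, 2.1, 5.9]
finger_gap: 0.004
t: 5.65
ee_pos: [0.4388, 0.2317, 0.0484]
orientation: [0.04, 1.54, -0.018]
ft_force: [-0.9, 1.0, 4.4]
finger_gap: 0.006
t: 5.73
ee_pos: [0.4392, 0.2262, 0.0482]
orientation: [0.04, 1.539, -0.016]
ft_force: [-2.6, 2.3, 7.6]
finger_gap: 0.012
t 5.73 pos [0.4392 0.2262 0.0482] local [-61.6  -1.2] F [-2.6  2.3  7.6]
[[0.032, 0.035, 0.999], [0.015, 0.999, -0.036], [-0.999, 0.016, 0.031]]
tool shift mm [ 0.3 10.1 -1.3]
```

```bash
python3 -m jog '[[[0,0.6,-7,0.6,0],[0,0.6,-7,0.6,0]]]'
python3 -c "
from h import *
show(wor([-62,9],.048))
p=robot.get_image('wrist');save(p,'w4.png');zoom('w4.png',335,235,445,310,7)"
```

```text
t: 5.9
ee_pos: [0.4399, 0.2139, 0.0474]
orientation: [0.04, 1.538, -0.012]
ft_force: [0.9, 0.1, -0.3]
finger_gap: 0.003
t 5.9 pos [0.4399 0.2139 0.0474] local [-61.6 -13.5] F [ 0.9  0.1 -0.3]
[[0.033, 0.033, 0.999], [0.017, 0.999, -0.033], [-0.999, 0.019, 0.032]]
tool shift mm [-0.3 22.4 -2.4]
```

View pics/zw4.png

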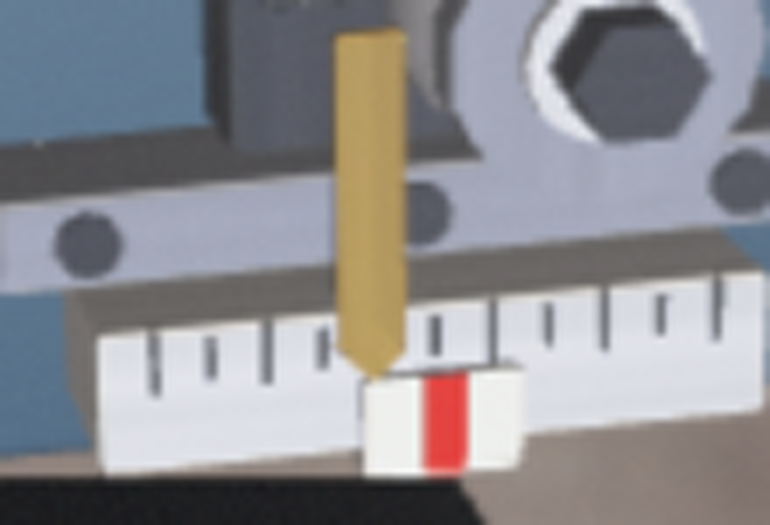

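The pointer has moved to about 6.2 mm short of the red line. Pointer tip is at zoom x=375 and line centre at 445, with 11.2 px/mm. I'll repeat the stroke.

```bash
python3 -m jog '[[[0,-5,0,0,0],[0,-2,14,-1,0],[0,0,14,-1,0],[0,3,2,-1,0],[0,3,0,0,0]]]'; python3 -m jog '[[[0,0.7,0,0,0]]]';python3 -m jog '[[[0,0.6,-5,0.6,0]]]'; python3 -m jog '[[[0,0.6,-7,0.6,0]]]'
python3 -c "
from h import *
show(wor([-62,9],.048))"
```

```text
t: 6.37
ee_pos: [0.4376, 0.2405, 0.0483]
orientation: [0.041, 1.541, -0.019]
ft_force: [-1.9, -2.9, 10.9]
finger_gap: 0.003
t: 6.45
ee_pos: [0.4377, 0.2407, 0.0481]
orientation: [0.04, 1.541, -0.019]
ft_force: [-3.1, -0.8, 18.0]
finger_gap: 0.009
t: 6.53
ee_pos: [0.4378, 0.2374, 0.0483]
orientation: [0.04, 1.541, -0.016]
ft_force: [-4.4, 2.7, 14.2]
finger_gap: 0.001
t: 6.62
ee_pos: [0.4381, 0.2316, 0.0483]
orientation: [0.04, 1.54, -0.014]
ft_force: [-2.6, 2.6, 7.3]
finger_gap: 0.002
t 6.62 pos [0.4381 0.2316 0.0483] local [-62.4   4.3] F [-2.6  2.6  7.3]
[[0.031, 0.034, 0.999], [0.016, 0.999, -0.035], [-0.999, 0.017, 0.03]]
tool shift mm [ 0.4  4.7 -0. ]
```

```bash
python3 -m jog '[[[0,0.6,-7,0.6,0],[0,0.6,-7,0.6,0],[0,0.7,-6,0.5,0]]]'
python3 -c "
from h import *
show(wor([-62,11],.048))
p=robot.get_image('wrist');save(p,'w5.png');zoom('w5.png',335,235,445,310,7)"
```

```text
t: 6.87
ee_pos: [0.4391, 0.2122, 0.0471]
orientation: [0.04, 1.539, -0.01]
ft_force: [-0.5, -0.1, 0.7]
finger_gap: 0.002
t 6.87 pos [0.4391 0.2122 0.0471] local [-62.4 -15.2] F [-0.5 -0.1  0.7]
[[0.032, 0.032, 0.999], [0.019, 0.999, -0.033], [-0.999, 0.02, 0.031]]
tool shift mm [-0.5 26.1 -1.8]
```

View pics/zw5.png

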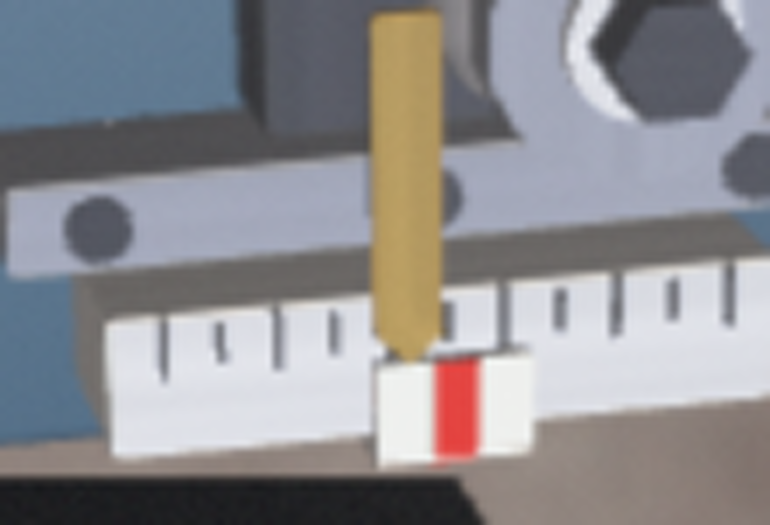

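```bash
python3 -m jog '[[[0,-5,0,0,0],[0,-2,14,-1,0],[0,0,14,-1,0],[0,2,0,0,0],[0,3,0,0,0]]]'; python3 -m jog '[[[0,0.7,0,0,0]]]';python3 -m jog '[[[0,0.6,-5,0.6,0]]]'; python3 -m jog '[[[0,0.6,-7,0.6,0]]]'
python3 -c "
from h import *
show(wor([-62,9],.048))"
```

```text
t: 7.33
ee_pos: [0.4378, 0.2353, 0.0488]
orientation: [0.042, 1.542, -0.019]
ft_force: [0.2, -0.1, 0.5]
finger_gap: 0.005
t: 7.42
ee_pos: [0.4379, 0.2354, 0.0482]
orientation: [0.042, 1.542, -0.019]
ft_force: [-2.9, 0.2, 13.6]
finger_gap: 0.004
t: 7.5
ee_pos: [0.4382, 0.2317, 0.0482]
orientation: [0.042, 1.542, -0.017]
ft_force: [-4.4, 2.8, 13.6]
finger_gap: 0.004
t: 7.58
ee_pos: [0.4385, 0.2257, 0.0482]
orientation: [0.042, 1.541, -0.015]
ft_force: [-2.1, 1.6, 8.6]
finger_gap: 0.009
t 7.58 pos [0.4385 0.2257 0.0482] local [-62.3  -1.6] F [-2.1  1.6  8.6]
[[0.03, 0.036, 0.999], [0.017, 0.999, -0.037], [-0.999, 0.018, 0.029]]
tool shift mm [ 0.3 10.6 -0.6]
```

```bash
python3 -m jog '[[[0,0.7,-7,0.6,0],[0,0.5,-4,0.3,0]]]'
python3 -c "
from h import *
show(wor([-62,11],.048))
p=robot.get_image('wrist');save(p,'w6.png');zoom('w6.png',335,235,445,310,7)"
```

```text
t: 7.75
ee_pos: [0.439, 0.2142, 0.0473]
orientation: [0.042, 1.541, -0.014]
ft_force: [-0.4, -0.5, 0.2]
finger_gap: 0.011
t 7.75 pos [0.439  0.2142 0.0473] local [-62.5 -13.1] F [-0.4 -0.5  0.2]
[[0.03, 0.036, 0.999], [0.018, 0.999, -0.036], [-0.999, 0.019, 0.029]]
tool shift mm [-0.3 24.1 -1.7]
```

View pics/zw6.png

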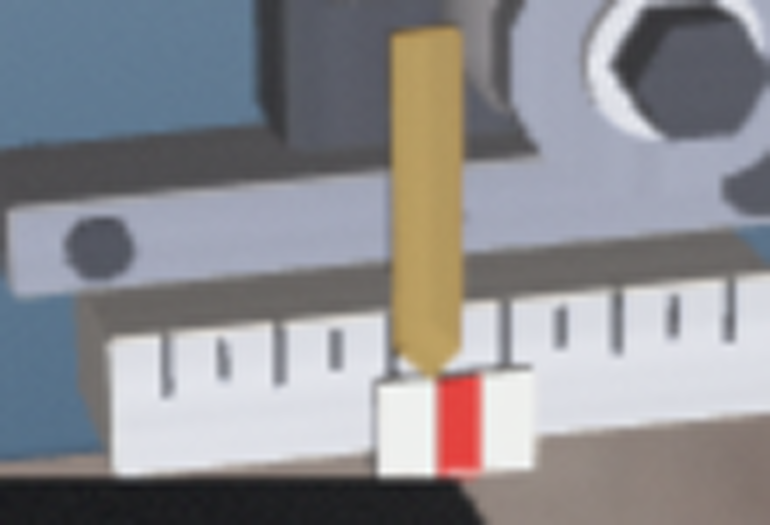

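```bash
python3 -m jog '[[[0,-5,0,0,0],[0,-2,14,-1,0],[0,0,14,-1,0],[0,2,0,0,0],[0,3,0,0,0]]]'; python3 -m jog '[[[0,0.6,0,0,0]]]';python3 -m jog '[[[0,0.6,-5,0.5,0]]]'; python3 -m jog '[[[0,0.6,-7,0.5,0]]]'; python3 -m jog '[[[0,0.6,-5,0.5,0]]]'
python3 -c "
from h import *
show(wor([-62,11],.048))
p=robot.get_image('wrist');save(p,'w7.png');zoom('w7.png',335,235,445,310,7)"
```

```text
t: 8.22
ee_pos: [0.4379, 0.2384, 0.0494]
orientation: [0.044, 1.543, -0.021]
ft_force: [0.7, -0.4, 0.1]
finger_gap: -0.001
t: 8.3
ee_pos: [0.4378, 0.2382, 0.0484]
orientation: [0.044, 1.543, -0.021]
ft_force: [-1.9, 1.4, 6.2]
finger_gap: 0.008
t: 8.38
ee_pos: [0.438, 0.2344, 0.0482]
orientation: [0.044, 1.543, -0.019]
ft_force: [-3.1, 2.3, 15.0]
finger_gap: 0.001
t: 8.47
ee_pos: [0.4384, 0.2283, 0.0482]
orientation: [0.044, 1.542, -0.017]
ft_force: [-2.5, 1.9, 9.5]
finger_gap: 0.005
t: 8.55
ee_pos: [0.4387, 0.2234, 0.0481]
orientation: [0.045, 1.542, -0.016]
ft_force: [-3.6, 2.5, 6.9]
finger_gap: 0.003
t 8.55 pos [0.4387 0.2234 0.0481] local [-62.3  -3.9] F [-3.6  2.5  6.9]
[[0.029, 0.039, 0.999], [0.018, 0.999, -0.039], [-0.999, 0.019, 0.028]]
tool shift mm [ 0.4 14.9 -1.1]
```

View pics/zw7.png

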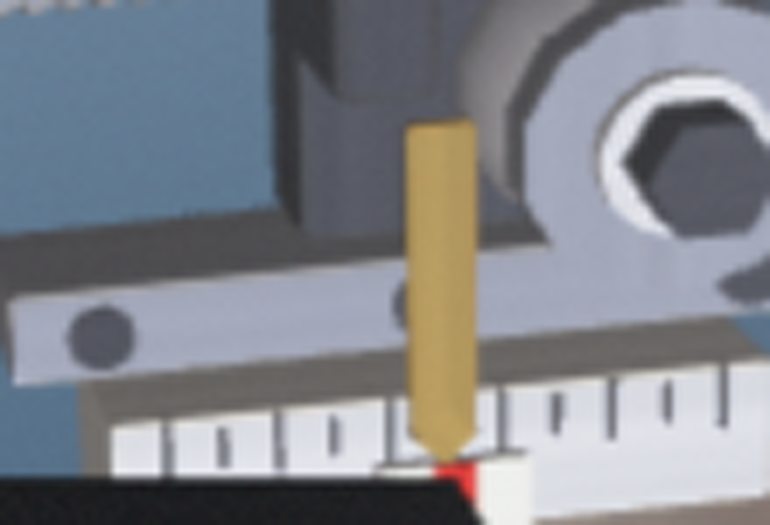

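```bash
python3 -m jog '[[[0,0.6,-4,0.4,0],[0,0,0,0,0]]]';  python3 -m jog '[[[0,-5,0,0,0],[0,-5,-5,0,0],[0,0,0,0,0]]]'
python3 -c "
from h import *
show(wor([-62,11],.048))
p=robot.get_image('wrist');save(p,'w8.png');zoom('w8.png',335,235,445,310,7)"
```

```text
t: 8.77
ee_pos: [0.4389, 0.2168, 0.0477]
orientation: [0.046, 1.542, -0.019]
ft_force: [0.1, -0.9, -0.3]
finger_gap: 0.002
t: 9.02
ee_pos: [0.4379, 0.2092, 0.0577]
orientation: [0.046, 1.544, -0.022]
ft_force: [0.5, -0.3, -0.1]
finger_gap: 0.006
t 9.02 pos [0.4379 0.2092 0.0577] local [-63.8 -18.1] F [ 0.5 -0.3 -0.1]
[[0.027, 0.043, 0.999], [0.015, 0.999, -0.043], [-1.0, 0.016, 0.026]]
tool shift mm [10.1 29.  -1.3]
```

View pics/zw8.png

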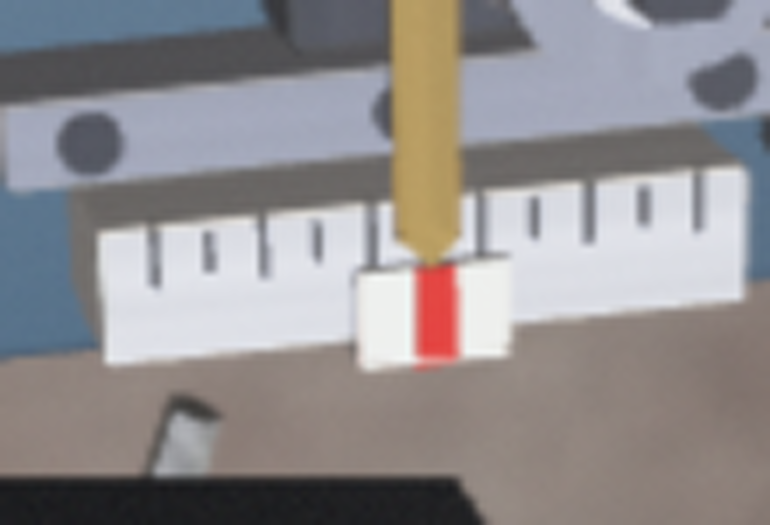

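The pointer appears about 0.5 mm short, but this view is oblique. I'll check from straight above the pointer.

```bash
python3 -m jog '[[[0,-20,0,0,0],[0,-10,-8,15,0],[0,0,-8,20,0],[0,0,-5,20,0],[0,0,0,12,0],[0,0,0,0,0]]]'
python3 -c "
from h import *
show(wor([-62,5],.052))
p=robot.get_image('wrist');save(p,'w9.png');print(proj(p,wor([9.4,-53],.0295),st()))
zoom('w9.png',225,200,335,280,7)"
```

```text
t: 9.57
ee_pos: [0.5044, 0.1842, 0.0903]
orientation: [0.043, 1.545, -0.02]
ft_force: [0.5, 0.3, 0.1]
finger_gap: 0.004
t 9.57 pos [0.5044 0.1842 0.0903] local [  1.2 -46.7] F [0.5 0.3 0.1]
[[0.026, 0.04, 0.999], [0.015, 0.999, -0.04], [-1.0, 0.016, 0.025]]
tool shift mm [ 37.2  44.9 -68.7]
[np.float64(293.3843507661042), np.float64(231.06395320348906)]
```

View pics/zw9.png

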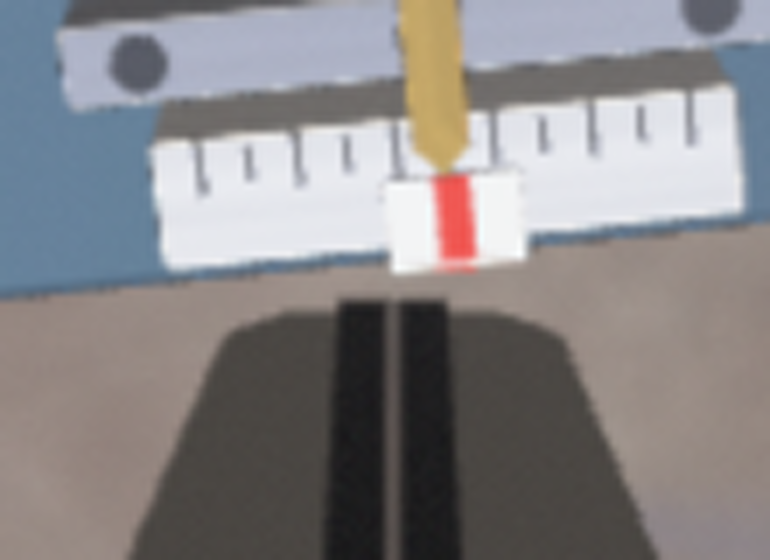

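From straight above, the pointer tip is at zoom x=443 and the red centre at 452, so it is about 0.8 mm short. I'll go back for one short stroke of roughly 7 mm.

```bash
python3 -m jog '[[[0,0,13,-20,0],[0,0,14,-22,0],[0,7,14,-20,0],[0,15,4,-5,0],[0,10,0,0,0],[0,3,0,0,0]]]'
python3 -c "
from h import *
show(wor([-62,4],.0485))"
```

```text
t: 10.12
ee_pos: [0.4312, 0.2336, 0.0524]
orientation: [0.041, 1.549, -0.019]
ft_force: [-0.7, -0.7, 0.5]
finger_gap: 0.002
t 10.12 pos [0.4312 0.2336 0.0524] local [-69.2   6.7] F [-0.7 -0.7  0.5]
[[0.022, 0.039, 0.999], [0.013, 0.999, -0.039], [-1.0, 0.014, 0.021]]
tool shift mm [ 4.1 -2.1  7.3]
```

```bash
python3 -m jog '[[[0,2,-1,6,0],[0,2,-1,0,0],[0,0.5,0,0,0]]]'; python3 -m jog '[[[0,0.7,0,0,0]]]'; python3 -m jog '[[[0,0.6,-5,0.4,0]]]';  python3 -m jog '[[[0,0.6,-4,0.4,0]]]'
python3 -c "
from h import *
show(wor([-62,4],.0485))
p=robot.get_image('wrist');save(p,'w10.png');zoom('w10.png',335,235,445,310,7)"
```

```text
t: 10.37
ee_pos: [0.4376, 0.2313, 0.0482]
orientation: [0.041, 1.55, -0.02]
ft_force: [-8.1, 2.3, 12.7]
finger_gap: 0.004
t: 10.45
ee_pos: [0.4375, 0.2313, 0.0482]
orientation: [0.042, 1.551, -0.021]
ft_force: [-6.0, 2.2, 9.2]
finger_gap: 0.005
t: 10.53
ee_pos: [0.4381, 0.2275, 0.0484]
orientation: [0.043, 1.551, -0.019]
ft_force: [-0.9, 1.2, 2.2]
finger_gap: -0.0
t: 10.62
ee_pos: [0.4394, 0.2234, 0.0483]
orientation: [0.045, 1.55, -0.019]
ft_force: [0.1, 0.0, 2.4]
finger_gap: 0.003
t 10.62 pos [0.4394 0.2234 0.0483] local [-61.5  -4. ] F [0.1 0.  2.4]
[[0.021, 0.04, 0.999], [0.016, 0.999, -0.041], [-1.0, 0.017, 0.021]]
tool shift mm [-0.1  7.9 -1.3]
```

View pics/zw10.png

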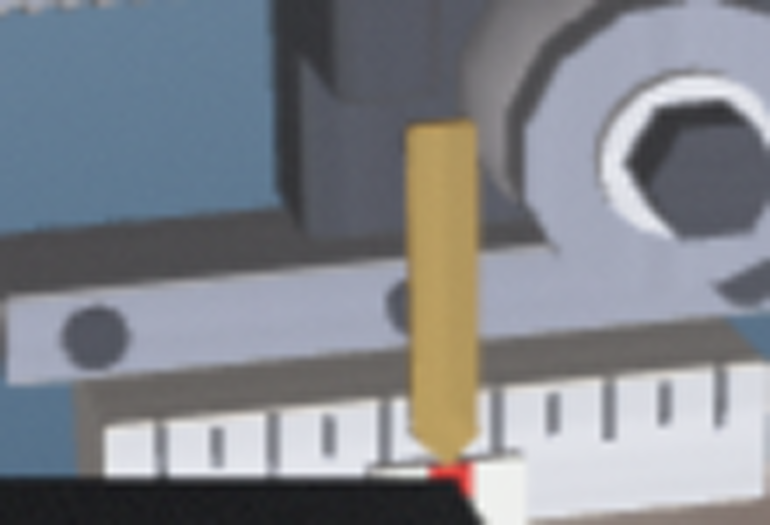

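```bash
python3 -m jog '[[[0,0.8,-5,0.4,0]]]'; python3 -m jog '[[[0,0.7,-1,0,0]]]'; python3 -m jog '[[[0,-6,0,0,0],[0,-15,0,0,0],[0,-15,-10,15,0],[0,0,-10,20,0],[0,0,-10,20,0],[0,0,-3,12,0],[0,0,0,0,0]]]'
python3 -c "
from h import *
show(wor([-62,5],.052))
p=robot.get_image('wrist');save(p,'w11.png')
zoom('w11.png',225,200,335,280,7)"
```

```text
t: 10.75
ee_pos: [0.4407, 0.2181, 0.0478]
orientation: [0.046, 1.548, -0.019]
ft_force: [-0.2, -0.1, 0.4]
finger_gap: 0.001
t: 10.83
ee_pos: [0.4412, 0.2154, 0.047]
orientation: [0.047, 1.548, -0.021]
ft_force: [-1.0, -0.8, 0.3]
finger_gap: 0.006
t: 11.42
ee_pos: [0.5076, 0.1737, 0.0858]
orientation: [0.045, 1.551, -0.026]
ft_force: [0.2, -0.5, 0.6]
finger_gap: 0.005
t 11.42 pos [0.5076 0.1737 0.0858] local [  3.9 -57.4] F [ 0.2 -0.5  0.6]
[[0.02, 0.045, 0.999], [0.011, 0.999, -0.045], [-1.0, 0.012, 0.02]]
tool shift mm [ 33.1  55.1 -72.4]
```

View pics/zw11.png

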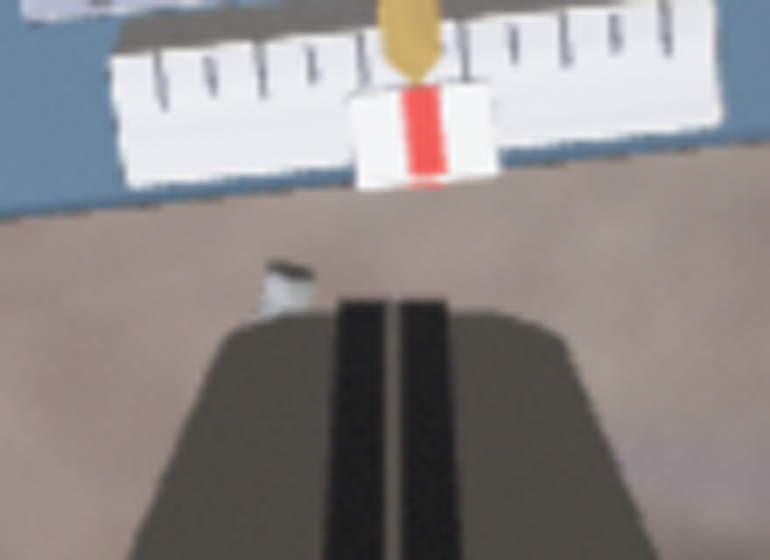

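About 0.45 mm is left (tip at 416, line at 420.5). One more small nudge should do it.

```bash
python3 -m jog '[[[0,0,15,-18,0],[0,0,16,-20,0],[0,6,16,-18,0],[0,12,2,-4,0],[0,10,0,0,0],[0,2,0,0,0]]]'
python3 -c "
from h import *
show(wor([-62,4],.0485))"
```

```text
t: 11.97
ee_pos: [0.4405, 0.2295, 0.0529]
orientation: [0.041, 1.557, -0.025]
ft_force: [-0.4, -0.3, -0.1]
finger_gap: 0.002
t 11.97 pos [0.4405 0.2295 0.0529] local [-60.1   2.1] F [-0.4 -0.3 -0.1]
[[0.013, 0.042, 0.999], [0.01, 0.999, -0.042], [-1.0, 0.011, 0.013]]
tool shift mm [ 4.4  1.7 -2.1]
```

```bash
python3 -m jog '[[[0,2,2,-1,0],[0,2,0,0,0],[0,0.5,0,0,0]]]'; python3 -m jog '[[[0,0.7,0,0,0]]]'; python3 -m jog '[[[0,0.7,-4,0.3,0]]]'; 
python3 -c "
from h import *
show(wor([-62,4],.0485))"
```

```text
t: 12.22
ee_pos: [0.4386, 0.2317, 0.0481]
orientation: [0.04, 1.56, -0.026]
ft_force: [-3.4, -0.9, 12.8]
finger_gap: 0.004
t: 12.3
ee_pos: [0.4386, 0.2317, 0.0482]
orientation: [0.041, 1.56, -0.026]
ft_force: [-4.2, -0.5, 10.1]
finger_gap: 0.003
t: 12.38
ee_pos: [0.4388, 0.2288, 0.0483]
orientation: [0.041, 1.56, -0.025]
ft_force: [-2.4, 1.5, 4.6]
finger_gap: 0.002
t 12.38 pos [0.4388 0.2288 0.0483] local [-61.8   1.5] F [-2.4  1.5  4.6]
[[0.01, 0.042, 0.999], [0.01, 0.999, -0.042], [-1.0, 0.011, 0.01]]
tool shift mm [-0.2  2.5 -0.4]
```

```bash
python3 -m jog '[[[0,0.7,-1.5,0,0]]]'; python3 -m jog '[[[0,-6,0,0,0],[0,-15,0,0,0],[0,-15,-10,15,0],[0,0,-10,20,0],[0,0,-10,20,0],[0,0,-12,14,0],[0,0,0,0,0]]]'
python3 -c "
from h import *
show(wor([-30,95],.09))
p=robot.get_image('wrist');save(p,'w12.png')
zoom('w12.png',225,190,335,270,7)"
```

```text
t: 12.47
ee_pos: [0.4388, 0.2275, 0.0483]
orientation: [0.043, 1.56, -0.025]
ft_force: [-2.9, 1.5, 4.6]
finger_gap: 0.006
t: 13.05
ee_pos: [0.5114, 0.1782, 0.09]
orientation: [0.045, 1.555, -0.027]
ft_force: [0.7, -1.1, -0.9]
finger_gap: 0.002
t 13.05 pos [0.5114 0.1782 0.09  ] local [  7.9 -53. ] F [ 0.7 -1.1 -0.9]
[[0.015, 0.046, 0.999], [0.011, 0.999, -0.046], [-1.0, 0.012, 0.015]]
tool shift mm [  0.9 143.4 -52.7]
```

View pics/zw12.png

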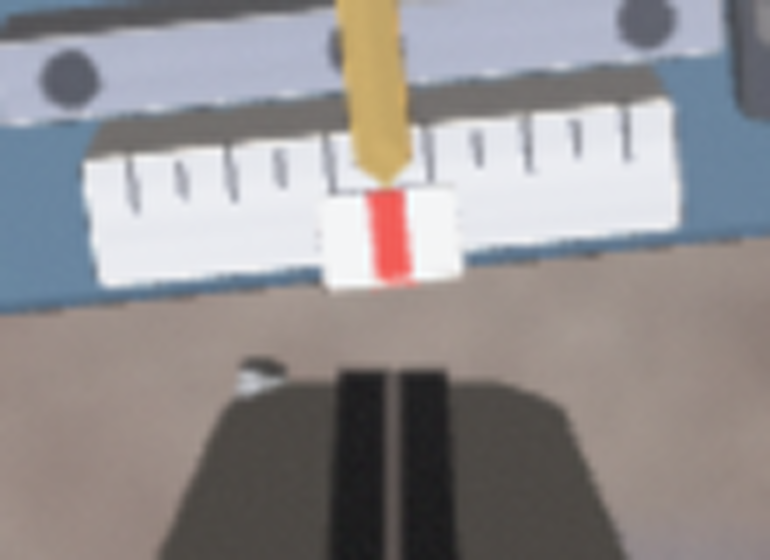

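The pointer tip (385) is on the red line (centre 386), an offset of 0.1 mm. Next is the lever. First I'll check the clearance to the mug behind it.

```bash
python3 - <<'E'
from h import *
p=robot.get_image('scene');save(p,'s2.png')
b=atz(p,[216,198],0);print('mug front base',b)
o,d=ray(p,[213,155]);k=(b[0]-o[0]+.03)/d[0];print('top',o+d*k)
print('chocolate',atz(p,[140,200],0))
show(wor([32,98],.09))
E
```

```text
mug front base [0.60314831 0.47576653 0.        ]
top [0.63314831 0.53330137 0.06580869]
chocolate [0.4764972  0.55033917 0.        ]
t 13.15 pos [0.5085 0.181  0.0896] local [  5.2 -50.2] F [0.3 0.8 0.7]
[[0.013, 0.043, 0.999], [0.012, 0.999, -0.043], [-1.0, 0.013, 0.012]]
tool shift mm [  1.7 150.1  12.2]
```

View pics/s2.png

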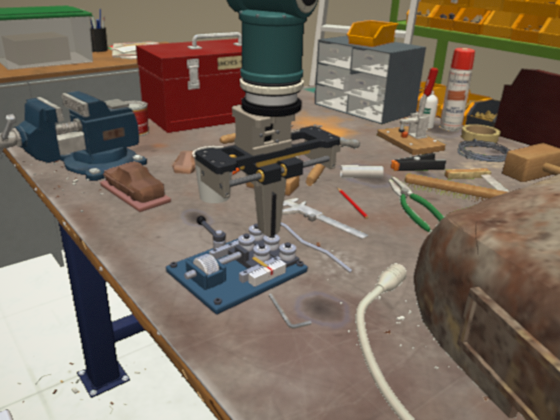

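```bash
python3 -m jog '[[[0,0,18,2,0],[0,0,25,2,0],[0,0,25,2,0],[0,0,25,2,0],[0,0,25,2,0],[0,0,18,2,0],[0,0,6,0,0],[0,0,0,0,0]]]'
python3 -c "
from h import *
show(wor([32,98],.034))
p=robot.get_image('wrist');save(p,'w13.png')"
```

```text
t: 13.82
ee_pos: [0.5166, 0.3324, 0.0907]
orientation: [0.039, 1.567, -0.021]
ft_force: [-0.3, -1.4, -0.3]
finger_gap: 0.005
t 13.82 pos [0.5166 0.3324 0.0907] local [ 21.5 100.6] F [-0.3 -1.4 -0.3]
[[0.004, 0.038, 0.999], [0.012, 0.999, -0.038], [-1.0, 0.012, 0.003]]
tool shift mm [56.7 -2.3 10.5]
```

View pics/w13.png

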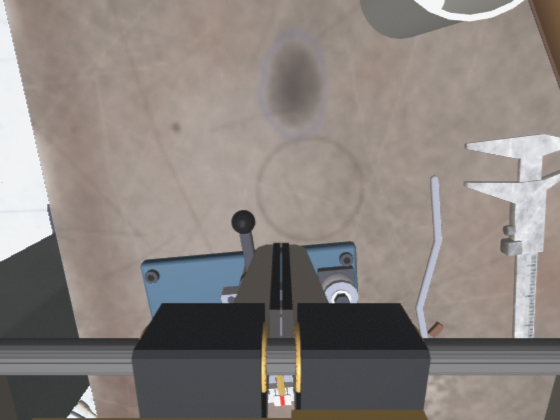

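The knob at (243,222) is to the left of the fingers, with free bench below the fingertip. I'll descend on the lever's +x side.

```bash
python3 -m jog '[[[0,5,-1,6,0],[0,14,-1,5,0],[0,16,0,0,0],[0,14,0,0,0],[0,6,0,0,0],[0,1,0,0,0]]]'
python3 -c "
from h import *
show(wor([20,97],.034))"
```

```text
t: 14.37
ee_pos: [0.5302, 0.3202, 0.0294]
orientation: [0.042, 1.567, -0.032]
ft_force: [0.5, 0.0, -0.3]
finger_gap: -0.003
t 14.37 pos [0.5302 0.3202 0.0294] local [34.4 87.7] F [ 0.5  0.  -0.3]
[[0.003, 0.047, 0.999], [0.006, 0.999, -0.047], [-1.0, 0.006, 0.003]]
tool shift mm [ -4.6   7.8 -15.3]
```

```bash
python3 -m jog '[[[0,-4,8,-4,0],[0,0,2,-6,0],[0,0,0,-6,0]]]'
python3 -c "
from h import *
show(wor([12,97],.034))"
```

```text
t: 14.62
ee_pos: [0.5155, 0.3285, 0.0327]
orientation: [0.044, 1.568, -0.038]
ft_force: [0.9, 0.4, 0.0]
finger_gap: 0.009
t 14.62 pos [0.5155 0.3285 0.0327] local [20.2 96.8] F [0.9 0.4 0. ]
[[0.003, 0.052, 0.999], [0.004, 0.999, -0.052], [-1.0, 0.004, 0.002]]
tool shift mm [-1.4 -0.7 -8.2]
```

```bash
python3 -m jog '[[[0,0,0,-6,0],[0,0,0,-6,0],[0,0,0.5,-6,0]]]'; python3 -m jog '[[[0,0,0,-6,0],[0,0,0,-6,0]]]'
python3 -c "
from h import *
show(wor([-11,98],.034))"
```

```text
t: 14.87
ee_pos: [0.4978, 0.3308, 0.0348]
orientation: [0.045, 1.562, -0.035]
ft_force: [2.6, -0.9, -0.2]
finger_gap: 0.005
t: 15.03
ee_pos: [0.4858, 0.3322, 0.036]
orientation: [0.046, 1.559, -0.034]
ft_force: [3.0, -0.5, -0.3]
finger_gap: 0.005
t 15.03 pos [0.4858 0.3322 0.036 ] local [ -9.2 102.1] F [ 3.  -0.5 -0.3]
[[0.012, 0.051, 0.999], [0.008, 0.999, -0.051], [-1.0, 0.009, 0.011]]
tool shift mm [ 1.9 -4.2 -1.4]
```

```bash
python3 -m jog '[[[0,1,-4,-5,0],[0,0.5,-4,-5,0],[0,0.5,-4,-5,0]]]'
python3 -c "
from h import *
show(wor([-34,84],.034))
p=robot.get_image('wrist');save(p,'w14.png')"
```

```text
t: 15.28
ee_pos: [0.4719, 0.321, 0.0354]
orientation: [0.047, 1.552, -0.03]
ft_force: [7.8, -3.3, 0.9]
finger_gap: 0.002
t 15.28 pos [0.4719 0.321  0.0354] local [-23.7  91.7] F [ 7.8 -3.3  0.9]
[[0.019, 0.049, 0.999], [0.01, 0.999, -0.049], [-1.0, 0.011, 0.018]]
tool shift mm [ 1.2 -8.8 -9.4]
```

View pics/w14.png

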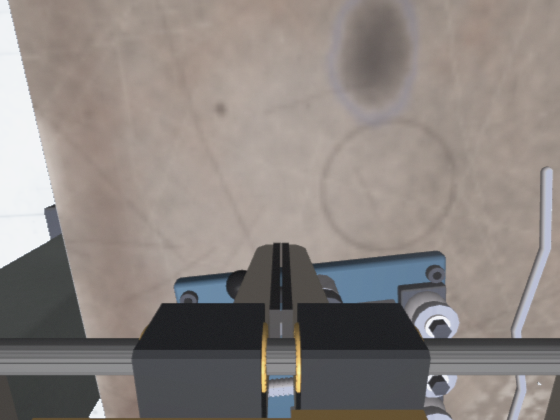

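```bash
python3 - <<'E'
from h import *
s=st();p=robot.get_image('wrist')
k=atz(p,[239,283],.044,s);l=loc(k);print(l, np.linalg.norm(l-[0,55]), np.arctan2(-(l[0]),l[1]-55))
print(s['ft_force'],loc(s['ee_pos']))
zoom('w14.png',180,220,360,310,4)
E
```

```text
[-47.9  83.3] 55.635420372277224 1.0371584734828736
[ 4.82149563 -2.24179106  2.31977652] [-24.6  90.6]
```

View pics/zw14.png

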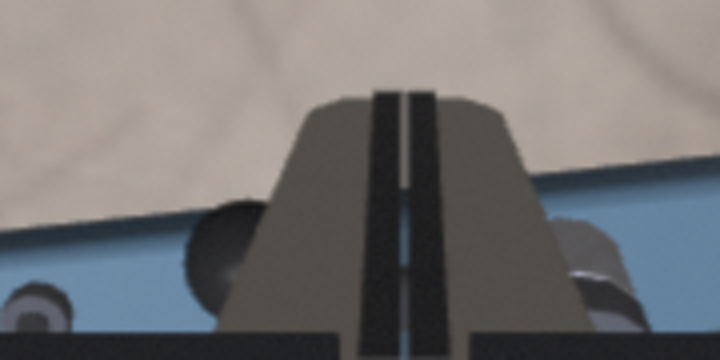

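```bash
python3 -m jog '[[[0,0.5,-5,-4,0],[0,0.5,-5,-4,0]]]'; python3 -m jog '[[[0,0.5,-6,-2,0],[0,0.5,-6,-2,0]]]'
python3 -c "
from h import *
show(wor([-40,73],.034))
p=robot.get_image('wrist');save(p,'w15.png');zoom('w15.png',150,220,390,310,3)"
```

```text
t: 15.55
ee_pos: [0.4664, 0.3105, 0.0353]
orientation: [0.05, 1.546, -0.03]
ft_force: [8.4, -0.9, 0.3]
finger_gap: 0.004
t: 15.72
ee_pos: [0.4651, 0.3039, 0.036]
orientation: [0.06, 1.536, -0.02]
ft_force: [8.3, 19.0, -11.2]
finger_gap: 0.007
t 15.72 pos [0.4651 0.3039 0.036 ] local [-31.5  75. ] F [  8.3  19.  -11.2]
[[0.035, 0.051, 0.998], [0.024, 0.998, -0.052], [-0.999, 0.026, 0.034]]
tool shift mm [ 1.6 -2.9 -8.3]
```

View pics/zw15.png

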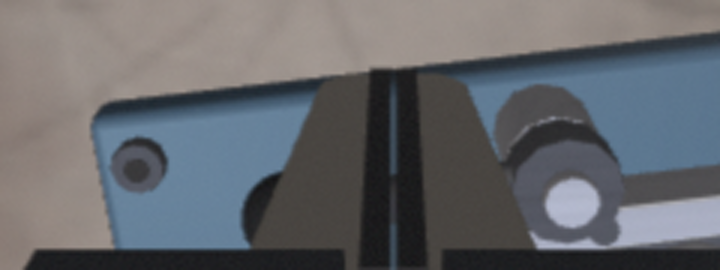

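Force rose to 19 N in y, so the lever is probably at its stop. I'll back off and check.

```bash
python3 -m jog '[[[0,0,6,2,0],[0,0,10,3,0],[0,-10,10,0,0],[0,-25,0,0,0],[0,-30,0,0,0],[0,-35,-15,5,0],[0,-35,-25,10,0],[0,-30,-25,10,0],[0,0,-20,0,0],[0,0,0,0,0]]]'
python3 -c "
from h import *
show()
s=st();p=robot.get_image('wrist');save(p,'w16.png')
for l in ['lever_pivot','lever_knob','pointer_tip','gauge_mark']:
  print(l,[(a['confidence'],np.round(a['pixel'],1)) for a in robot.tip_of(p,l)[:2]])"
```

```text
t: 16.6
ee_pos: [0.475, 0.2407, 0.2021]
orientation: [0.043, 1.561, -0.02]
ft_force: [0.2, -0.1, -1.3]
finger_gap: 0.001
t 16.6 pos [0.475  0.2407 0.2021] local [-25.   11.4] F [ 0.2 -0.1 -1.3]
[[0.01, 0.04, 0.999], [0.014, 0.999, -0.041], [-1.0, 0.015, 0.009]]
lever_pivot [(0.86, array([300.4, 142. ])), (0.33, array([421.2, 171.3]))]
lever_knob [(0.95, array([246.8, 142.2]))]
pointer_tip [(0.75, array([312.2, 237.8]))]
gauge_mark [(0.42, array([316.8, 237.9]))]
```

View pics/w16.png

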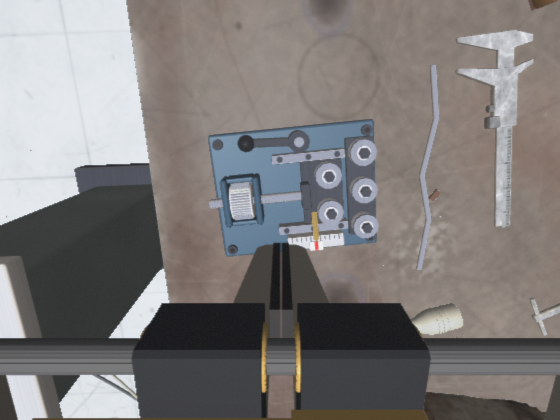

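```bash
python3 -c "
from h import *
s=st();p=robot.get_image('wrist')
h=loc(atz(p,[299,142],.044,s));k=loc(atz(p,[246.6,143.3],.044,s));d=k-h;print(h,k,np.linalg.norm(d),np.arctan2(-d[0],d[1]))
zoom('w16.png',195,115,385,260,4)"
```

```text
[-3.4 64.9] [-52.7  68.1] 49.40374479733293 1.505978531502118
```

View pics/zw16.png

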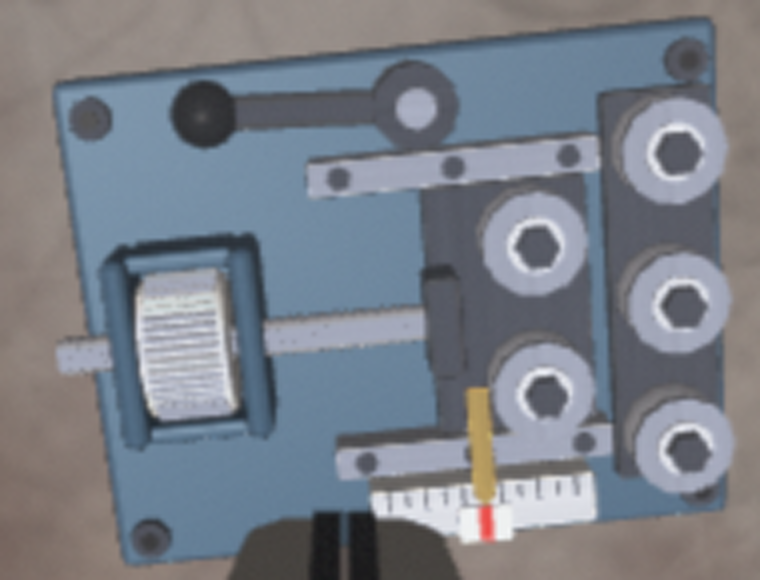

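The lever stands at 1.5 rad, fully locked. The pointer (485) is on the red line (486) and the hand is clear. I'll let the arm settle and hand in.

```bash
python3 -m jog '[[[0,-10,0,0,0],[0,0,0,0,0],[0,0,0,0,0],[0,0,0,0,0]]]'; python3 -c "
from h import *
p=robot.get_image('wrist');save(p,'w17.png');zoom('w17.png',280,190,360,260,8)
print(robot.close_job())"
```

```text
t: 17.23
ee_pos: [0.4719, 0.2484, 0.2087]
orientation: [0.034, 1.568, -0.011]
ft_force: [0.7, 0.9, 1.0]
finger_gap: 0.003
the job is handed in; nothing more can be done
None
```

View pics/zw17.png

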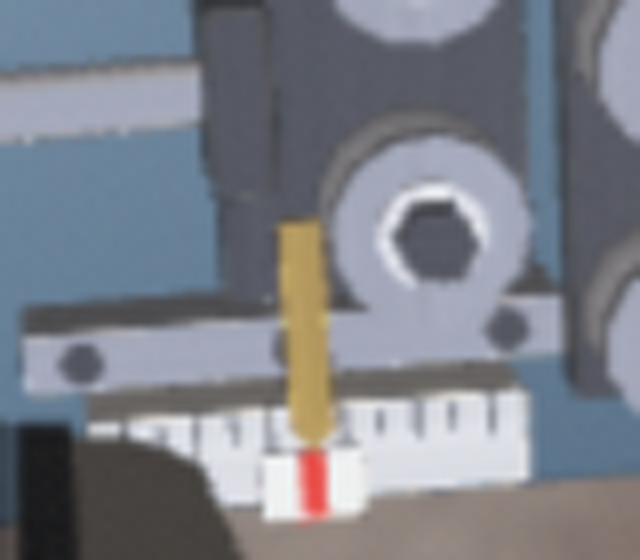

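The straightener is set and locked, and I handed the job in at about 17 s of the 64 s allowed.

- **Gap:** I stroked the nut's top with the shut fingertips. The pointer had been about 10 mm short of the red line. Seen from straight above it now stands on the line's centre, to about 0.1 mm. The last picture, taken just before hand-in, shows it still there.
- **Lock lever:** I pushed it round with the fingertips until the force rose to 19 N at its stop. It measured 1.5 rad afterwards.
- **Clear of everything:** The hand finished about 0.2 m above the bench. I steered clear of the carriage, screw and pointer. The bent rod and caliper look undisturbed in the last wide view. I did not measure the rod, caliper or hex key afterwards.

**Checks that were off:**
- The fingertip briefly pressed the nut with up to 23 N, above the suggested 3–10 N, and some early strokes slipped, so I needed extra strokes. No reading came near the 40 N or 120 N limits.
- An oblique picture and the overhead one disagreed by about 0.4 mm on the gap, and I went by the overhead view.
- In the lever check the hub came out about 10 mm from its known place, because the arm was still settling. The lever angle uses only the hub-to-knob direction, and that distance came out at 49.4 mm against the expected 50 mm.

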